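# Dock the coffee machine's water tank

### The arm

A 7-joint arm with a two-finger parallel gripper is mounted at the origin on the work surface. World frame = base frame: x ahead of the robot, y to its left, z up, the work surface at z = 0. Lengths are in m, angles in rad, forces in N, time in s.
With the tool pointing down it reaches from about 0.4 to 0.85 m from the base axis. Payload 4.5 kg.
Tool frame: the origin (TCP) lies at the very end of the fingers, on their centre line; the grasp point (between the pads) lies 19 mm behind it (r.grip_depth is the z of the grasp point in the tool frame, in m); z points along the fingers, y is the line along which they close (so a half turn about z gives the same grasp; the last joint's range is limited). The gripper opens to 88 mm and grips with 3 to 60 N. Pads are 18 mm wide; open, the fingers measure 123 mm over their backs; the gripper's body (75 mm by 187 mm) begins 45 mm behind the grasp point.
Start: joints at [-1.301, 0.689, -0.195, 1.565, 0.157, 0.902, -0.215], TCP at [0.146, 0.608, 0.239] pointing down, gripper open.
Joint ranges: [-3.01, 3.01], [-0.46, 2.08], [-1.47, 1.51], [0.13, 2.56], [-1, 4.14], [0.04, 2.09], [-2.66, 2.66]. Speed limits (rad/s): [2.57, 2.57, 3.14, 3.14, 3.14, 3.14, 3.14].

### API

Orientations are given as a unit quaternion [x, y, z, w].
In Python, from plant import r, order, snapshot, camera_params gives the robot as it stands (r), with the cameras as plain functions and the job (order).
- The arm moves only by the tool steer_hand, called after "Call:" by a JSON object that holds its "method" and its "body". Schema: {"type":"object","properties":{"motion":{"type":"string"},"force":{"type":"number"},"only":{"type":"string"},"quiet":{"type":"boolean"},"lines":{"type":"string"}},"required":["motion"],"additionalProperties":false}. motion is a string of 1 to 10 rows, parted by semicolons, with the numbers parted by commas; each row has 7 numbers: the opening from 0.0 (shut) to 1.0 (fully open), then dx, dy, dz in units of 20 mm, then a rotation vector rx, ry, rz in units of 0.1 rad; each row is the pose to reach, as a shift and turn from the pose commanded when the call began, along the tool's axes at that moment; what a row does not reach only later rows make up. A row lasts 1/10 s, in which the tool goes at most 0.05 m and 0.15 rad, less where a joint would pass 70% of its speed; a pose out of reach is approached as far as the arm can. The fingers move at their own pace and stop on an object; force is the grip in N (left out, the last holds). Time passes only in rows, so rows that do not move let the fingers close. The tool returns the time, the measured TCP pose, the force, the opening and the grip force at its end. only (a regular expression) keeps the lines of the reply that match it, lines (a string "A,B") keeps lines A to B, and quiet returns only ok. Input that does not fit is refused with a message, and nothing moves.
- r.get_state(): the state, without advancing time (a new reading comes with each control period).
- snapshot(name): name is "side" or "top"; returns the picture (480x640x3 uint8, red, green, blue); there is no depth.
- camera_params(name): a dict with "fx", "fy", "cx", "cy" (pixels), "rvec" (rotation vector, rad) and "tvec" (3), from world to camera coordinates, as OpenCV has them. Camera axes: x right, y down, z forward; pixel columns grow to the right and rows downward; lengths in m; the calibration is good to about 2 mm. A picture is of the moment at which its call begins. camera_params takes no time and is no camera call.
- order.finish_job(): hands the job in; it is judged then, once.
The state is a dict: "clock": time; "q": joint angles; "qd": joint speeds; "joint_torque": joint torques, N m; "tool_pos": TCP position; "eef_rot": TCP orientation; "contact_force": force on the tool from outside, world axes, zero at the start; "moment": the same for the moment, N m; "opening": opening from 0.0 (shut) to 1.0 (fully open); "finger_force": force on a finger pad.
Only numpy, scipy, OpenCV 4.12 (cv2) and the standard library are available. Lean on these libraries where they do the work, as an engineer would, in place of code of your own. Each camera call takes 0.05 s, during which the arm holds its last target. There are 200 camera calls.

### The job

A mug stands in the way between the coffee machine and its water tank. First move the mug out of the way and stand it upright on the round cork coaster, then slide the tank along the worktop, without lifting or tipping it, onto the two steel pegs of the machine's docking face until it is fully home against that face. Leave the other things standing where they are.

Things in the scene. Friction and masses are not known exactly. Their poses are not given: they have to be found in the camera images.
- machine: fixed black and steel coffee machine, 240 deep, 200 wide, 250 mm tall. Origin: worktop level, middle of the foot of its upright grey docking face (200 wide, 100 mm high), which looks along its -x, roughly to the robot's left; the body lies behind, on +x. Two steel pegs stick out of the face along -x at y = -45 and +45 mm, 40 mm high, diameter 14, length 25 mm, the last 9 mm tapering to 6 mm.
- dock_home (a point): the point on the worktop, 65 mm in front of the docking face (machine -x), where the tank's origin lies when the tank is fully home; same axes as the machine. Home, the tank's yaw equals the machine's.
- tank: closed blue water tank, white top, grey front block; loose, about 0.6 kg, 130 mm along x, 150 along y, 81 tall, flat upright sides, too wide to grip. Origin: centre of underside, z up. Its +x face (grey) has two square sockets 18 mm wide, 31 deep, at y = -45 and +45 mm, 40 mm high, for the pegs. Starts up to 0.5 rad off the machine's yaw and off the line of the pegs; slides with ordinary friction.
- mug: white mug, 62 mm in diameter, 92 mm tall, about 0.25 kg, open at the top, wall 4 mm. Origin at the centre of its underside, z up; its handle sticks out along +y, to 67 mm from the axis, between 15 and 80 mm high.
- coaster: round cork coaster, fixed to the worktop, 120 mm in diameter, 6 mm thick; origin at the centre of its underside.
- sugar: amber glass sugar jar with steel cap, 70 mm diameter, 130 mm tall; bystander, loose, origin at the centre of its underside
- spice: small clear spice jar with red cap, 40 mm diameter, 90 mm tall; bystander, loose, origin at the centre of its underside
- soap: white soap bottle, 56 mm diameter, 170 mm tall; bystander, loose, origin at the centre of its underside
- mill: dark wooden pepper mill, 52 mm diameter, 150 mm tall; bystander, loose, origin at the centre of its underside
- bowl: blue bowl, 140 mm across, 60 mm tall; bystander, loose, origin at the centre of its underside

How it is judged:
On the way, in this order (a step that is already met when the one before it is completed fails the run):
1. the mug stands released on the coaster (horizontal distance between mug and coaster below 0.035 m and z of mug in the frame of coaster between 0.002 and 0.012 m and angle between mug's own z axis and vertical below 0.1 rad and contact force between the fingers and mug below 0.3 N), for 0.2 s.
2. the tank is home on the pegs (x of tank in the frame of dock_home between -0.004 and 0.004 m and y of tank in the frame of dock_home between -0.005 and 0.005 m and height (world z) of tank below 0.006 m and angle between the x axis of tank and the x axis of machine, either way round below 0.05 rad), for 0.2 s.
At the end, for the whole second after the job is handed in: The tank stands flat on the worktop, its front within 4 mm of the docking face, within 5 mm sideways and 0.05 rad of square, pegs in the sockets; the mug stands upright on the coaster, within 35 mm of its centre; both at rest and released (all of step 1 and all of step 2 and linear speed of each of tank, mug below 0.01 m/s); the robot touches nothing.
It fails at once if tank lifted or tipped (height (world z) of tank above 0.02 m or angle between tank's own z axis and vertical above 0.2 rad).
It fails at once if mug tipped over (angle between mug's own z axis and vertical above 0.7 rad).
It fails at once if a bystander pushed more than 30 mm or knocked over (distance of any of sugar, spice, soap, mill, bowl from where it was at the start of the episode above 0.03 m or angle between any of sugar, spice, soap, mill, bowl's own z axis and vertical above 0.4 rad).
It also fails if it takes over 69 s, if anything falls off the work surface, if the arm or the gripper's body presses on something with over 40 N, if the wrist force passes 120 N, or if a joint passes its speed limit or range.

## Working session

There is one attempt and no reset: what is moved stays moved. The work goes in short steps, Python scripts to look and compute and a tool call to move; the robot and the scene stay as the last step left them, time stands still between calls to the robot, and variables do not carry over. Pictures are saved under pics/ and viewed, at most 10 in all, crops included, and the job is handed in when it is done.

```bash
ls; mkdir -p pics; python3 - <<'E'
from plant import r, order, snapshot, camera_params
import cv2
for n in("top","side"):
    cv2.imwrite(f"pics/{n}0.png",snapshot(n)[:,:,::-1]); print(camera_params(n))
s=r.get_state();print(s['clock'],s['tool_pos'],s['eef_rot'],r.grip_depth)
E
```

```text
pics
plant.py
{'fx': 457.05850297533186, 'fy': 457.05850297533186, 'cx': 321.2718102172126, 'cy': 235.0038496053125, 'rvec': array([ 2.15448631, -2.17420618,  0.15194781]), 'tvec': array([0.02284686, 0.50454349, 1.13561979])}
{'fx': 517.1784987513604, 'fy': 517.1784987513604, 'cx': 321.8862255389877, 'cy': 248.52170738927515, 'rvec': array([ 0.18349401, -2.69594377,  1.4443495 ]), 'tvec': array([0.52507989, 0.06740012, 1.04544172])}
0.1 [0.14593158 0.60715137 0.23800986] [ 1.17597665e-01  9.93060989e-01 -8.11652354e-04 -4.27599839e-05] -0.0187
```

View pics/top0.png

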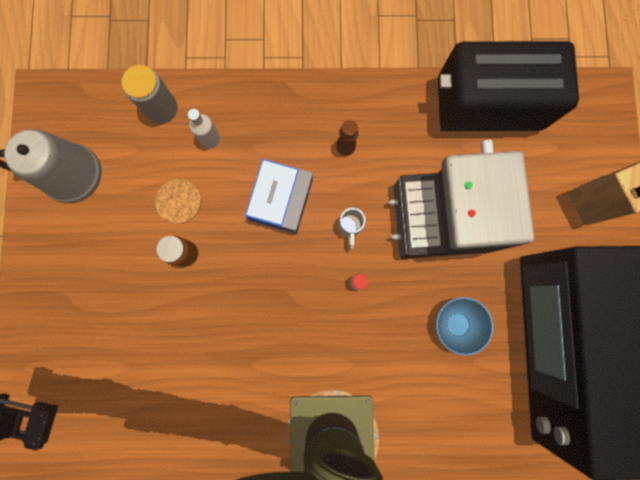

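View pics/side0.png

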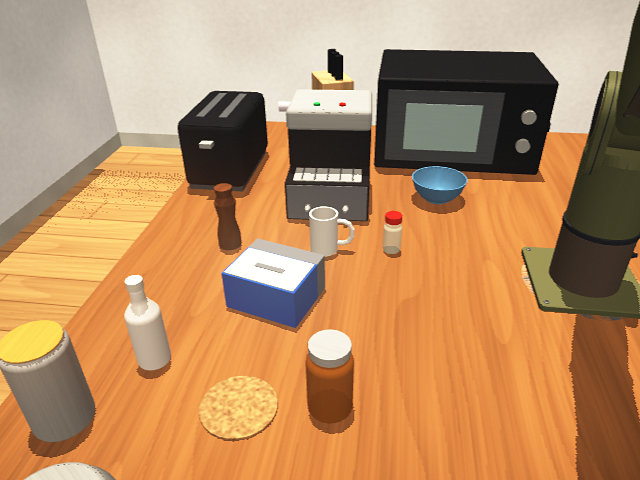

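Top view: coaster at (178,201), sugar jar (172,250), soap (203,128), tank (280,195), mug (351,222), mill (347,138), spice (360,283), pegs near (392,203) and (396,238). Side view: the mug stands between the tank and the docking face. I'll enlarge both.

```bash
python3 - <<'E'
import cv2
for n,(x,y,w,h,k) in dict(top=(235,140,210,140,3.8),side=(210,160,200,170,3.5)).items():
    cv2.imwrite(f"pics/{n}0c.png",cv2.resize(cv2.imread(f"pics/{n}0.png")[y:y+h,x:x+w],None,fx=k,fy=k,interpolation=cv2.INTER_CUBIC))
E
```

```text
(no output)
```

View pics/top0c.png

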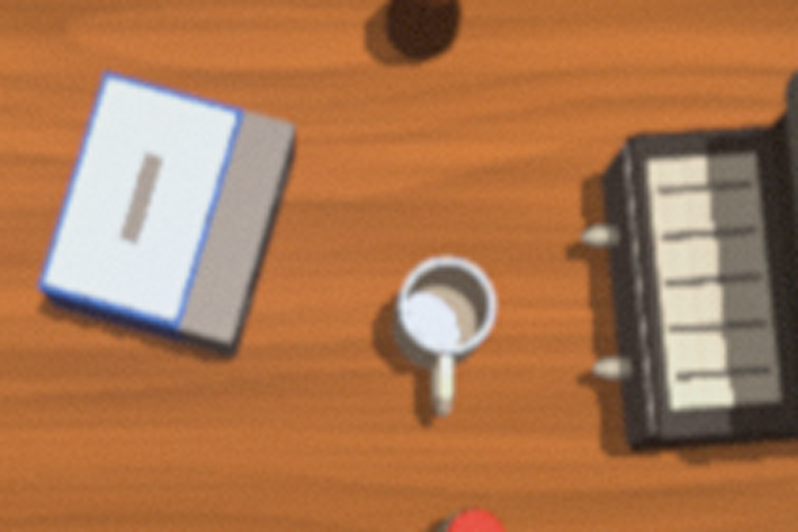

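View pics/side0c.png

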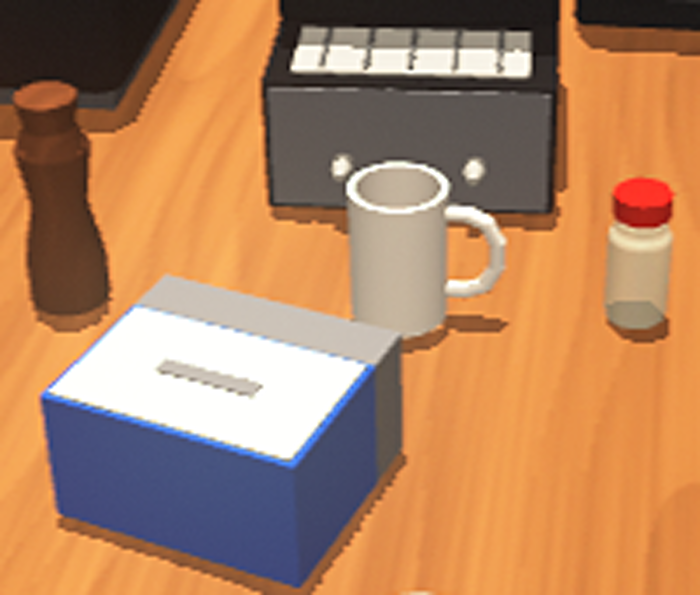

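The crops show: tank top corners at (107,73), (295,124), (231,342), (42,290) in the top crop and (167,276), (403,337), (297,465), (43,395) in the side crop. The mug rim centre is at (447,306) and (397,187). Peg tips are at (583,237), (595,368) and (340,170), (474,172). The handle points down in the top picture.

```bash
cat > h.py <<'E'
from plant import r, order, snapshot, camera_params
import numpy as np, cv2
from scipy.optimize import least_squares
from scipy.spatial.transform import Rotation as R
C={n:camera_params(n) for n in("top","side")}
def proj(n,P):
    c=C[n];q=np.atleast_2d(P)@R.from_rotvec(c['rvec']).as_matrix().T+c['tvec']
    return np.c_[c['fx']*q[:,0]/q[:,2]+c['cx'],c['fy']*q[:,1]/q[:,2]+c['cy']]
def ray(n,px,z):
    c=C[n];M=R.from_rotvec(c['rvec']).as_matrix();o=-M.T@c['tvec']
    d=M.T@[(px[0]-c['cx'])/c['fx'],(px[1]-c['cy'])/c['fy'],1];return o+d*(z-o[2])/d[2]
def fit(obs,x0,verbose=1):
    """obs: list of (cam, pixel, local point); returns x,y,yaw"""
    def f(p):
        c,s=np.cos(p[2]),np.sin(p[2]);T=np.array([[c,-s,0],[s,c,0],[0,0,1]])
        return np.concatenate([(proj(n,T@np.array(l)+[p[0],p[1],0])[0]-u) for n,u,l in obs])
    o=least_squares(f,x0,loss='soft_l1')
    if verbose: print(np.round(o.x,4),'res px',np.round(f(o.x).reshape(-1,2),1).tolist())
    return o.x
def circ(obs): # (cam,px,z)
    return fit([(n,u,(0,0,z)) for n,u,z in obs],[.5,0,0])
E
cat > m0.py <<'E'
from h import *
T=lambda X,Y:np.array([235+(X+.5)/3.8-.5,140+(Y+.5)/3.8-.5])
S=lambda X,Y:np.array([210+(X+.5)/3.5-.5,160+(Y+.5)/3.5-.5])
print('tank');h=.081
fit([('top',T(107,73),(-.065,.075,h)),('top',T(295,124),(.065,.075,h)),('top',T(231,342),(.065,-.075,h)),('top',T(42,290),(-.065,-.075,h)),
 ('side',S(167,276),(.065,.075,h)),('side',S(403,337),(.065,-.075,h)),('side',S(297,465),(-.065,-.075,h)),('side',S(43,395),(-.065,.075,h)),
 ('side',S(62,518),(-.065,.075,0)),('side',S(300,584),(-.065,-.075,0)),('side',S(403,460),(.065,-.075,0))],[*ray('top',(280,195),.08)[:2],-1.6])
print('machine')
fit([('top',T(583,237),(-.025,.045,.04)),('top',T(595,368),(-.025,-.045,.04)),('side',S(340,170),(-.025,.045,.04)),('side',S(474,172),(-.025,-.045,.04)),
 ('side',S(265,87),(0,.1,.1)),('side',S(553,94),(0,-.1,.1)),('side',S(275,207),(0,.1,0)),('side',S(553,213),(0,-.1,0)),('top',T(628,137),(0,.1,.1)),('top',T(660,440),(0,-.1,.1))],[*ray('top',(400,220),.1)[:2],-1.6])
print('mug');circ([('top',T(447,306),.092),('side',S(397,187),.092),('side',S(398,312),0)])
print('handle end',ray('top',T(444,408),.05),ray('side',S(503,250),.047))
print('coaster');circ([('top',(178,201),.006),('side',(238,406),.006)])
for n,t,zt,sd in (('sugar',(171,250),.13,(329,347)),('soap',(194,116),.17,(135,283)),('mill',(348,128),.15,(223,187)),('spice',(360,282),.09,(394,217)),('bowl',(465,326),.06,(439,178))):
    print(n);circ([('top',t,zt),('side',sd,zt)])
s=r.get_state();print(R.from_quat(s['eef_rot']).as_matrix().round(3))
E
python3 m0.py
```

```text
tank
[ 0.6018  0.1242 -1.8532] res px [[-1.2, -0.4], [-0.4, 0.1], [-0.2, 0.3], [-1.5, -0.3], [0.1, -1.1], [0.2, -2.1], [-0.0, -0.1], [-0.3, -0.3], [-0.7, -1.5], [0.9, 0.9], [0.5, -4.0]]
machine
[ 0.5441 -0.1818 -1.5033] res px [[0.1, 0.1], [0.3, 0.3], [0.3, 1.9], [0.1, 2.4], [-1.2, -2.5], [2.0, -2.6], [-1.9, 0.0], [0.3, 0.6], [0.2, -1.2], [-0.0, 0.3]]
mug
[ 0.5344 -0.0556  0.    ] res px [[-0.4, -0.6], [0.2, -0.3], [0.3, -0.2]]
handle end [ 0.47147565 -0.05683818  0.05      ] [ 0.46939955 -0.06212663  0.047     ]
coaster
[0.6023 0.3978 0.    ] res px [[-2.0, -0.5], [0.3, -0.6]]
sugar
[0.4637 0.3791 0.    ] res px [[-4.8, -1.5], [0.7, -1.1]]
soap
[0.7679 0.3209 0.    ] res px [[-3.8, -0.3], [0.2, -1.9]]
mill
[ 0.745  -0.0441  0.    ] res px [[-0.6, -0.4], [0.4, -1.4]]
spice
[ 0.3837 -0.071   0.    ] res px [[-0.6, -0.2], [0.3, -2.7]]
bowl
[ 0.2749 -0.3291  0.    ] res px [[-0.3, -0.2], [0.2, -1.0]]
[[-0.972  0.234 -0.   ]
 [ 0.234  0.972 -0.002]
 [-0.    -0.002 -1.   ]]
```

```bash
cat >> h.py <<'E'
def go(pos,ang,ydir=None):
    """shift/turn in tool axes to TCP pos, tool down with tool y at world angle ang"""
    s=r.get_state();M=R.from_quat(s['eef_rot']);y=np.array([np.cos(ang),np.sin(ang),0]);z=np.array([0,0,-1.]);x=np.cross(y,z)
    W=R.from_matrix(np.c_[x,y,z])
    print('t',round(s['clock'],2),'now',np.round(s['tool_pos'],4),'shift',np.round(M.inv().apply(np.array(pos)-s['tool_pos']),4),'turn',np.round((M.inv()*W).as_rotvec(),4))
E
python3 -c "
from h import *
go((.534,-.0555,.2),np.pi/2)"
```

```text
t 0.1 now [0.1459 0.6072 0.238 ] shift [-0.5321 -0.5536  0.039 ] turn [-1.600e-03 -1.000e-04 -2.357e-01]
```

Careful with the scale: shifts go in units of 20 mm and turns go in units of 0.1 rad. That gives: -0.35 m is -17.5, -0.34 m is -17, -0.236 rad is -2.36.

Call:
{"method": "steer_hand", "body": {"motion": "1,-1.75,-1.8,0,0,0,-0.3;1,-3.5,-3.6,0,0,0,-0.6;1,-5.25,-5.4,0,0,0,-0.9;1,-7,-7.2,0,0,0,-1.2;1,-8.75,-9,0,0,0,-1.5;1,-10.5,-10.8,0,0,0,-1.8;1,-12.25,-12.6,0,0,0,-2;1,-14,-14.5,0,0,0,-2.36;1,-15.5,-16,0,0,0,-2.36;1,-17,-17.5,0,0,0,-2.36", "force": 20}}

```text
clock: 1.1
tool_pos: [0.3955, 0.1856, 0.2386]
eef_rot: [0.0, 1.0, -0.0, -0.0]
contact_force: [0.4, 0.7, -0.2]
opening: 1.0
finger_force: 0.0
```

```bash
python3 -c "
from h import *
go((.534,-.0555,.2),np.pi/2)"
```

```text
t 1.1 now [0.3955 0.1856 0.2386] shift [-0.1387 -0.241   0.0387] turn [-0.0005 -0.0003 -0.0007]
```

Converted, -0.241 m is -12.05, -0.2 m is -10.

Call:
{"method": "steer_hand", "body": {"motion": "1,-1.15,-2,0,0,0,0;1,-2.3,-4,0,0,0,0;1,-3.5,-6,0,0,0,0;1,-4.65,-8,0,0,0,0;1,-5.8,-10,0,0,0,0;1,-6.935,-12.05,1,0,0,0;1,-6.935,-12.05,1.935,0,0,0;1,-6.935,-12.05,1.935,0,0,0"}}

```text
clock: 1.9
tool_pos: [0.5319, -0.0546, 0.1975]
eef_rot: [0.001, 1.0, -0.0, -0.003]
contact_force: [-0.1, 0.2, 0.2]
opening: 0.999
finger_force: 0.0
```

```bash
python3 -c "
from h import *
import cv2
go((.534,-.0555,.05),np.pi/2)
a=[snapshot(n)[:,:,::-1] for n in('top','side')]
k=lambda i,x,y,w,h,s:cv2.resize(i[y:y+h,x:x+w],None,fx=s,fy=s)
cv2.imwrite('pics/a1.png',cv2.hconcat([k(a[0],230,140,200,200,2),k(a[1],220,80,200,200,2)]))"
```

```text
t 1.9 now [ 0.5319 -0.0546  0.1975] shift [-0.0029 -0.0008  0.1475] turn [-0.     -0.0054 -0.0029]
```

View pics/a1.png

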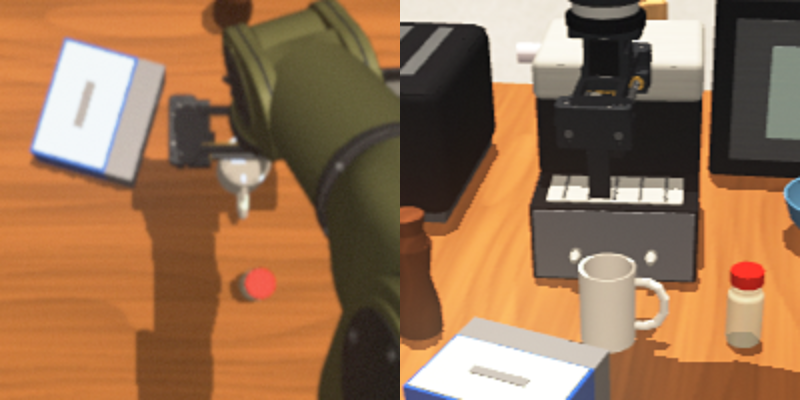

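The gripper straddles the mug (crop: fingers around (240,150), mug at (243,170)), so I'll descend, grip and lift.

Converted, 0.1475 m is 7.375, 0.12 m is 6.

Call:
{"method": "steer_hand", "body": {"motion": "1,0,0,1.5,0,0,0;1,0,0,3,0,0,0;1,0,0,4.5,0,0,0;1,0,0,6,0,0,0;1,0,0,7.375,0,0,0;1,0,0,7.375,0,0,0", "force": 15}}

```text
clock: 2.6
tool_pos: [0.5321, -0.051, 0.051]
eef_rot: [-0.002, 1.0, 0.0, -0.002]
contact_force: [-0.4, 1.1, 0.5]
opening: 1.0
finger_force: 0.0
```

Call:
{"method": "steer_hand", "body": {"motion": "0,0,0,0,0,0,0;0,0,0,0,0,0,0;0,0,0,0,0,0,0;0,0,0,0,0,0,0;0,0,0,0,0,0,0;0,0,0,0,0,0,0;0,0,0,0,0,0,0", "force": 15}}

```text
clock: 3.3
tool_pos: [0.5346, -0.0534, 0.0539]
eef_rot: [0.0, 1.0, -0.0, 0.001]
contact_force: [-0.2, -1.7, 7.0]
opening: 0.684
finger_force: 15.0
```

Call:
{"method": "steer_hand", "body": {"motion": "0,0,0,-1,0,0,0;0,0,0,-2.25,0,0,0;0,0,0,-3.75,0,0,0;0,0,0,-5.25,0,0,0;0,0,0,-6.5,0,0,0;0,0,0,-6.5,0,0,0;0,0,0,-6.5,0,0,0", "force": 15}}

```text
clock: 4.0
tool_pos: [0.5332, -0.0532, 0.1824]
eef_rot: [0.0, 1.0, -0.0, 0.0]
contact_force: [-0.2, 0.2, -3.4]
opening: 0.68
finger_force: 15.0
```

```bash
python3 -c "
from h import *
import cv2
go((.6023,.3978,.185),np.pi/2)
a=[snapshot(n)[:,:,::-1] for n in('top','side')]
k=lambda i,x,y,w,h,s:cv2.resize(i[y:y+h,x:x+w],None,fx=s,fy=s)
cv2.imwrite('pics/a2.png',cv2.hconcat([k(a[0],140,100,300,200,1.3),k(a[1],220,80,200,130,2)]))"
```

```text
t 4.0 now [ 0.5332 -0.0532  0.1824] shift [-0.069   0.451  -0.0027] turn [-0.0001  0.0001 -0.0001]
```

View pics/a2.png

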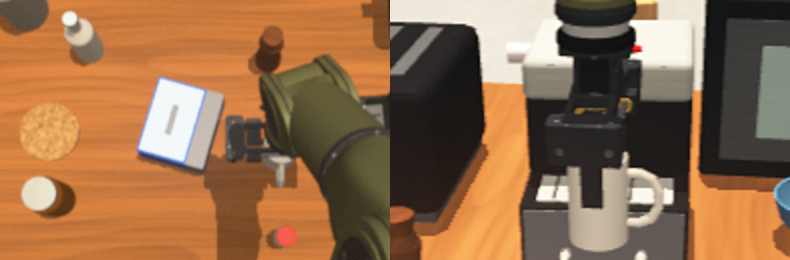

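The mug is held upright and clear of the tank. I'll carry it to the coaster.

Call:
{"method": "steer_hand", "body": {"motion": "0,-0.2,1,0,0,0,0;0,-0.5,3,0,0,0,0;0,-0.85,5.25,0,0,0,0;0,-1.2,7.5,0,0,0,0;0,-1.55,9.75,0,0,0,0;0,-1.9,12,0,0,0,0;0,-2.25,14.25,0,0,0,0;0,-2.6,16.5,0,0,0,0;0,-2.95,18.75,0,0,0,0;0,-3.25,20.75,0,0,0,0"}}

```text
clock: 5.1
tool_pos: [0.5972, 0.3642, 0.1801]
eef_rot: [-0.001, 1.0, -0.001, -0.001]
contact_force: [0.7, 0.9, -2.8]
opening: 0.684
finger_force: 15.0
```

Call:
{"method": "steer_hand", "body": {"motion": "0,-0.2,1.25,0,0,0,0;0,-0.2,1.8,0,0,0,0;0,-0.2,1.8,0,0,0,0;0,-0.2,1.8,0,0,0,0"}}

```text
clock: 5.5
tool_pos: [0.6025, 0.3955, 0.1813]
eef_rot: [0.001, 1.0, -0.002, -0.001]
contact_force: [0.3, -0.8, -2.4]
opening: 0.683
finger_force: 15.0
```

```bash
python3 -c "
from h import *
import cv2
go((.6023,.3978,.06),np.pi/2)
a=[snapshot(n)[:,:,::-1] for n in('top','side')]
k=lambda i,x,y,w,h,s:cv2.resize(i[y:y+h,x:x+w],None,fx=s,fy=s)
cv2.imwrite('pics/a3.png',cv2.hconcat([k(a[0],120,100,200,200,2),k(a[1],150,260,200,200,2)]))"
```

```text
t 5.5 now [0.6025 0.3955 0.1813] shift [0.     0.0027 0.1213] turn [-0.0035 -0.0012 -0.001 ]
```

View pics/a3.png

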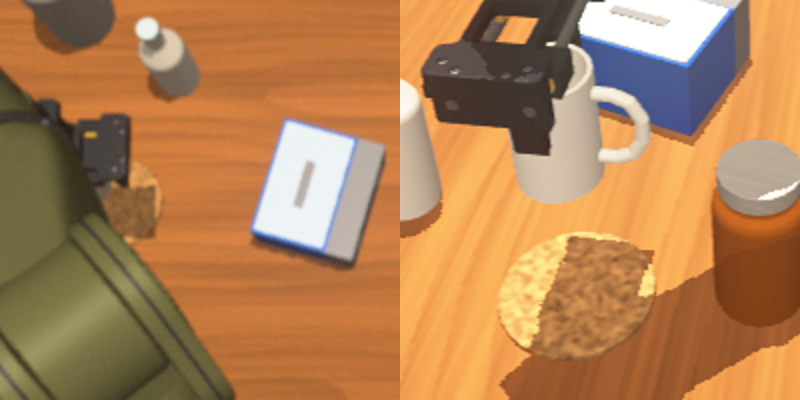

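Converted, 0.1205 m is 6.025, 0.12 m is 6.

Call:
{"method": "steer_hand", "body": {"motion": "0,0,0.1,1.25,0,0,0;0,0,0.1,2.5,0,0,0;0,0,0.1,3.75,0,0,0;0,0,0.1,4.75,0,0,0;0,0,0.1,5.5,0,0,0;0,0,0.1,5.75,0,0,0;0,0,0.1,5.9,0,0,0;0,0,0.1,6,0,0,0;0,0,0.1,6.025,0,0,0;0,0,0.1,6.025,0,0,0"}}

```text
clock: 6.6
tool_pos: [0.6029, 0.4003, 0.0628]
eef_rot: [-0.0, 1.0, 0.0, 0.001]
contact_force: [-0.1, 0.4, -2.5]
opening: 0.682
finger_force: 15.0
```

Call:
{"method": "steer_hand", "body": {"motion": "0,0,0,0.05,0,0,0;0,0,0,0.1,0,0,0;0,0,0,0.15,0,0,0;0,0,0,0.15,0,0,0"}}

```text
clock: 7.0
tool_pos: [0.6026, 0.4002, 0.06]
eef_rot: [-0.0, 1.0, 0.0, 0.0]
contact_force: [-2.0, -1.9, 4.1]
opening: 0.684
finger_force: 15.0
```

Call:
{"method": "steer_hand", "body": {"motion": "0,0,0,0.05,0,0,0;0,0,0,0.1,0,0,0;0,0,0,0.1,0,0,0"}}

```text
clock: 7.3
tool_pos: [0.6026, 0.4002, 0.0599]
eef_rot: [0.0, 1.0, 0.0, 0.0]
contact_force: [-5.1, -4.4, 14.9]
opening: 0.684
finger_force: 15.0
```

Contact with the coaster. I'll ease back up, release and rise.

Call:
{"method": "steer_hand", "body": {"motion": "0,0,0,-0.1,0,0,0;0.7,0,0,-0.1,0,0,0;0.8,0,0,-0.1,0,0,0;1,0,0,-0.1,0,0,0;1,0,0,-0.1,0,0,0;1,0,0,-0.1,0,0,0;1,0,0,-0.1,0,0,0"}}

```text
clock: 8.0
tool_pos: [0.6025, 0.4001, 0.0589]
eef_rot: [-0.0, 1.0, 0.0, -0.0]
contact_force: [0.4, -0.1, 0.2]
opening: 1.0
finger_force: 0.0
```

Call:
{"method": "steer_hand", "body": {"motion": "1,0,0,-1,0,0,0;1,0,0,-2.25,0,0,0;1,0,0,-3.75,0,0,0;1,0,0,-5.5,0,0,0;1,0,0,-7,0,0,0;1,0,0,-8,0,0,0;1,0,0,-9,0,0,0;1,0,0,-9,0,0,0"}}

```text
clock: 8.8
tool_pos: [0.6039, 0.4012, 0.2424]
eef_rot: [0.0, 1.0, 0.002, 0.003]
contact_force: [-0.5, 0.3, 1.1]
opening: 0.998
finger_force: 0.0
```

```bash
python3 -c "
from h import *
import cv2
a=[snapshot(n)[:,:,::-1] for n in('top','side')]
k=lambda i,x,y,w,h,s:cv2.resize(i[y:y+h,x:x+w],None,fx=s,fy=s)
cv2.imwrite('pics/a4.png',cv2.hconcat([k(a[0],120,100,200,200,2),k(a[1],150,260,200,200,2)]))"
```

```text
(no output)
```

View pics/a4.png

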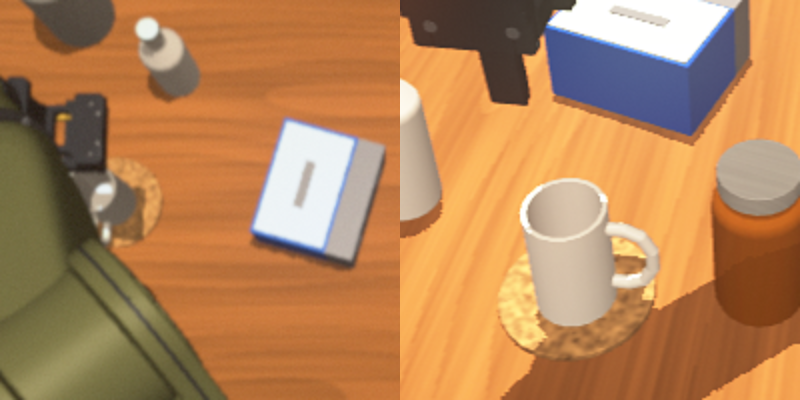

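The mug stands on the coaster, released: base around crop (575,310), coaster centre around (578,296). For the tank I'll build an automatic tracker of its white top panel, so no more viewing is needed.

```bash
cat >> h.py <<'E'
HO=np.array([.5397,-.1170]);HY=-1.5033
ex=np.array([np.cos(HY),np.sin(HY)]);ey=np.array([-ex[1],ex[0]])
def toH(p): d=np.array(p[:2])-HO; return np.array([d@ex,d@ey])
def fromH(a,b): return HO+a*ex+b*ey
def white():
    im=snapshot('top').astype(int);m=((im.min(2)>185)&(im[:,:,2]>=im[:,:,0])).astype(np.uint8)
    m[:100]=0;m[330:]=0;m[:,:215]=0;m[:,395:]=0
    cs=cv2.findContours(m,cv2.RETR_EXTERNAL,cv2.CHAIN_APPROX_NONE)[0];c=max(cs,key=cv2.contourArea)
    w=np.array([ray('top',p,.081)[:2] for p in c[:,0]],np.float32)
    (cx,cy),(a,b),_=q=cv2.minAreaRect(w);bp=cv2.boxPoints(q);e=max((bp[1]-bp[0],bp[2]-bp[1]),key=np.linalg.norm)
    yaw=np.arctan2(e[1],e[0])-np.pi/2
    while yaw>0: yaw-=np.pi
    print('white',np.round([cx,cy,a,b,yaw],4));return cx,cy,yaw
def tank(off=-.0195):
    cx,cy,yaw=white();x,y=np.array([cx,cy])-off*np.array([np.cos(yaw),np.sin(yaw)])
    print('tank world',np.round([x,y,yaw],4),'H',np.round(toH((x,y)),4),round(yaw-HY,4))
E
python3 -c "
from h import *
tank();print(r.get_state()['q'].round(2) if hasattr(r.get_state()['q'],'round') else r.get_state()['q'])
y=-1.853
go((.6018-.11*np.sin(y),.1242+.11*np.cos(y),.2424),y+np.pi)"
```

```text
white [ 0.6076  0.1404  0.0879  0.1424 -1.8586]
tank world [ 0.6021  0.1217 -1.8586] H [-0.2339  0.0783] -0.3553
[-0.53  0.84 -0.27  1.22  0.22  1.11  0.76]
t 8.95 now [0.6019 0.3996 0.2377] shift [-0.1054 -0.306  -0.0044] turn [-0.0015 -0.0013  0.2826]
```

```bash
sed -i 's/off=-.0195/off=-.0173/' h.py
```

Call:
{"method": "steer_hand", "body": {"motion": "0.8,-0.6,-1.75,0,0,0,0.4;0.8,-1.2,-3.5,0,0,0,0.8;0.8,-1.85,-5.35,0,0,0,1.2;0.8,-2.5,-7.25,0,0,0,1.6;0.8,-3.15,-9.15,0,0,0,2;0.8,-3.8,-11.05,0,0,0,2.4;0.8,-4.45,-12.95,0,0,0,2.8;0.8,-5,-14.5,0,0,0,2.826;0.8,-5.27,-15.3,0,0,0,2.826;0.8,-5.27,-15.3,0,0,0,2.826", "force": 20}}

```text
clock: 9.95
tool_pos: [0.7081, 0.0905, 0.2375]
eef_rot: [0.143, 0.99, -0.001, -0.001]
contact_force: [-0.5, 0.1, 0.1]
opening: 0.802
finger_force: 0.0
```

```bash
python3 -c "
from h import *
y=-1.853
print(r.get_state()['q'])
go((.6018-.11*np.sin(y),.1242+.11*np.cos(y),.03),y+np.pi)"
```

```text
[-0.0905831   0.82492644 -0.22198349  1.25214389  0.18573406  1.086295
  0.95375913]
t 9.95 now [0.7081 0.0905 0.2375] shift [0.0013 0.0033 0.2075] turn [-0.0026 -0.001  -0.0046]
```

Converted, 0.2075 m is 10.375, 0.2 m is 10.

Call:
{"method": "steer_hand", "body": {"motion": "0.8,0,0.15,1.5,0,0,0;0.8,0,0.15,3,0,0,0;0.8,0,0.15,4.75,0,0,0;0.8,0,0.15,6.5,0,0,0;0.8,0,0.15,8,0,0,0;0.8,0,0.15,9.25,0,0,0;0.8,0,0.15,10,0,0,0;0.8,0,0.15,10.375,0,0,0;0.8,0,0.15,10.375,0,0,0"}}

```text
clock: 10.85
tool_pos: [0.7081, 0.0983, 0.0309]
eef_rot: [0.14, 0.99, 0.0, -0.001]
contact_force: [-0.9, 0.2, 0.5]
opening: 0.803
finger_force: 0.0
```

```bash
python3 -c "
from h import *
for th,lat,a in ((-.35,.078,-.234),(-.23,.05,-.234),(-.12,.025,-.234),(0,0,-.234)):
    p=fromH(a-.084*np.sin(th),lat+.084*np.cos(th));go((*p,.03),HY+th+np.pi)"
```

```text
t 10.85 now [0.7081 0.0983 0.0309] shift [ 0.0247 -0.0072  0.0009] turn [ 0.0004 -0.0014  0.0014]
t 10.85 now [0.7081 0.0983 0.0309] shift [ 0.0516 -0.0067  0.001 ] turn [ 0.0005 -0.0014 -0.1186]
t 10.85 now [0.7081 0.0983 0.0309] shift [ 0.0767 -0.0061  0.001 ] turn [ 0.0005 -0.0014 -0.2286]
t 10.85 now [0.7081 0.0983 0.0309] shift [ 0.1031 -0.005   0.0011] turn [ 0.0006 -0.0013 -0.3486]
```

Call:
{"method": "steer_hand", "body": {"motion": "0.8,0.5,-0.25,0,0,0,0;0.8,0.9,-0.35,0,0,0,0;0.8,1.2,-0.35,0,0,0,0;0.8,1.4,-0.35,0,0,0,0;0.8,1.7,-0.35,0,0,0,-0.3;0.8,2,-0.35,0,0,0,-0.6;0.8,2.3,-0.35,0,0,0,-0.9;0.8,2.6,-0.35,0,0,0,-1.2;0.8,2.6,-0.35,0,0,0,-1.2"}}

```text
clock: 11.75
tool_pos: [0.6571, 0.1058, 0.0322]
eef_rot: [0.08, 0.997, 0.001, 0.001]
contact_force: [2.8, 1.0, 2.0]
opening: 0.801
finger_force: 1.5
```

```bash
python3 -c "
from h import *
tank()
for th,lat,a in ((-.12,.025,-.234),(0,0,-.234)):
    p=fromH(a-.084*np.sin(th),lat+.084*np.cos(th));go((*p,.03),HY+th+np.pi)"
```

```text
white [ 0.5493  0.1798  0.0797  0.0268 -1.5645]
tank world [ 0.5494  0.1625 -1.5645] H [-0.2782  0.0286] -0.0612
t 11.8 now [0.6569 0.1055 0.032 ] shift [0.0252 0.0043 0.0019] turn [ 0.0008  0.0004 -0.1082]
t 11.8 now [0.6569 0.1055 0.032 ] shift [0.0512 0.0086 0.0019] turn [ 0.0008  0.0005 -0.2282]
```

The arm hides the panel, so that reading is invalid. I'll finish the push, then back off and measure.

Call:
{"method": "steer_hand", "body": {"motion": "0.8,0.3,0.05,0,0,0,-0.3;0.8,0.65,0.1,0,0,0,-0.6;0.8,1,0.15,0,0,0,-0.9;0.8,1.3,0.2,0,0,0,-1.2;0.8,1.65,0.25,0,0,0,-1.5;0.8,2,0.3,0,0,0,-1.8;0.8,2.35,0.4,0,0,0,-2.1;0.8,2.56,0.43,0,0,0,-2.28;0.8,2.56,0.43,0,0,0,-2.28"}}

```text
clock: 12.7
tool_pos: [0.6072, 0.1218, 0.0316]
eef_rot: [-0.034, 0.999, 0.0, -0.0]
contact_force: [2.7, 1.2, 2.6]
opening: 0.798
finger_force: 1.6
```

Call:
{"method": "steer_hand", "body": {"motion": "0.8,-1,0,0,0,0,0;0.8,-3,0,0,0,0,0;0.8,-5,0,0,0,0,0;0.8,-5,0,-1.5,0,0,0;0.8,-5,0,-3,0,0,0;0.8,-5,0,-5,0,0,0;0.8,-5,0,-7,0,0,0;0.8,-5,1.5,-9,0,0,0;0.8,-5,3,-10.5,0,0,0;0.8,-5,5,-10.5,0,0,0"}}

```text
clock: 13.7
tool_pos: [0.7019, 0.2269, 0.2457]
eef_rot: [-0.031, 1.0, -0.0, 0.002]
contact_force: [-0.3, -0.6, 0.4]
opening: 0.795
finger_force: 0.0
```

```bash
python3 -c "
from h import *
s=r.get_state();print(s['q'])
go((*fromH(-.36,0),.24),HY+np.pi/2)"
```

```text
[-0.23960259  0.86199692 -0.31932785  1.15086055  0.26424697  1.16430048
  1.07568668]
t 13.7 now [0.7019 0.2269 0.2457] shift [0.1852 0.0269 0.0051] turn [0.0024 0.003  1.5656]
```

Converted, 0.185 m is 9.25, 0.12 m is 6, 0.7 rad is 7.

Call:
{"method": "steer_hand", "body": {"motion": "0.8,1,0.6,0,0,0,1.4;0.8,2,1.2,0,0,0,2.8;0.8,3,1.8,0,0,0,4.2;0.8,4,2.4,0,0,0,5.6;0.8,5,3,0,0,0,7;0.8,6,3.6,0,0,0,8.4;0.8,7,4.2,0,0,0,9.8;0.8,8,5,0,0,0,11.2;0.8,9,6,0,0,0,12.6;0.8,9.25,7,0,0,0,14"}}

```text
clock: 14.7
tool_pos: [0.5024, 0.3545, 0.2399]
eef_rot: [0.621, 0.784, -0.004, -0.002]
contact_force: [0.9, 0.2, -0.4]
opening: 0.801
finger_force: 0.0
```

```bash
python3 -c "
from h import *
tank()
im=snapshot('top');cv2.imwrite('pics/a5.png',cv2.resize(im[110:310,200:470,::-1],None,fx=2.9,fy=2.9,interpolation=cv2.INTER_CUBIC))
s=r.get_state();print(s['q'])
go((*fromH(-.36,0),.24),HY+np.pi/2)"
```

```text
white [ 0.5194  0.1365  0.1429  0.0885 -1.5026]
tank world [ 0.5206  0.1192 -1.5026] H [-0.2369 -0.0031] 0.0007
[-0.73127647  0.6774439   0.07094325  1.59134554 -0.0613423   0.88029567
 -0.39484468]
t 14.8 now [0.5029 0.358  0.24  ] shift [-0.1154 -0.0156  0.    ] turn [-0.006   0.0002  0.1743]
```

View pics/a5.png

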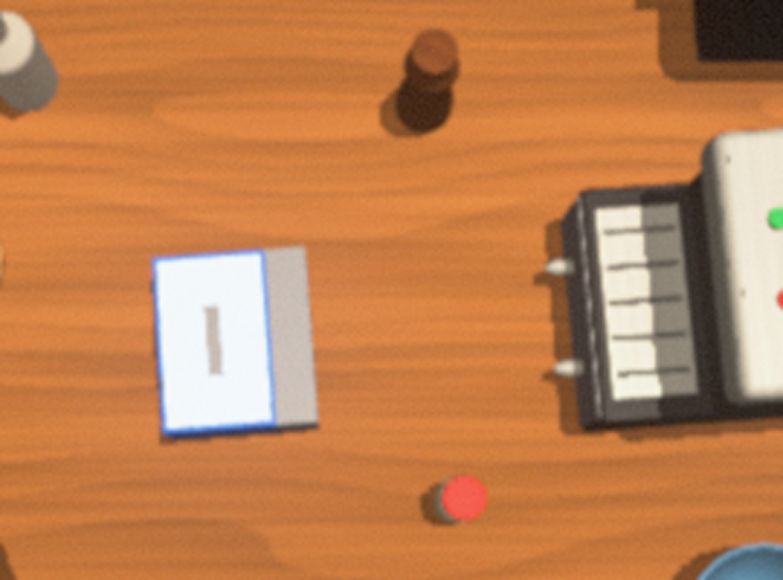

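Tank corners are now at (153,258), (303,247), (317,425), (163,435) in the crop, about square to the machine. Peg tips are at (545,267), (555,368), tray edges (597,208)-(613,400) and (680,205)-(696,393). I'll check the machine yaw more closely with the tray edges rectified.

```bash
cat > m1.py <<'E'
from h import *
T=lambda X,Y:np.array([200+(X+.5)/2.9-.5,110+(Y+.5)/2.9-.5])
def ang(a,b,z): p,q=ray('top',T(*a),z),ray('top',T(*b),z);d=(q-p)[:2];return round(float(np.arctan2(d[1],d[0])),4),np.round(p[:2],4),np.round(q[:2],4)
print('tank L',ang((153,258),(163,435),.081));print('tank R',ang((303,247),(317,425),.081));print('tank top',ang((153,258),(303,247),.081));print('tank bot',ang((163,435),(317,425),.081))
print('tray L',ang((597,208),(613,400),.1));print('tray R',ang((680,205),(696,393),.1));print('pegs',ang((545,267),(555,368),.04))
for a,b in (((605,232),(675,228)),((618,375),(690,370)),((608,300),(682,296))):print('tray h',ang(a,b,.1))
# predictions of the fitted machine, in crop pixels
for l in ((-.025,.045,.04),(-.025,-.045,.04),(0,.1,.1),(0,-.1,.1),(0,.1,0),(0,-.1,0)):
    p=fromH(.065+l[0],l[1]);print(l,((proj('top',[*p,l[2]])[0]-[200,110])*2.9).round(0))
E
python3 m1.py
```

```text
tank L (-3.0777, array([0.5901, 0.1877]), array([0.4396, 0.1781]))
tank R (-3.07, array([0.5988, 0.0603]), array([0.4468, 0.0494]))
tank top (-1.503, array([0.5901, 0.1877]), array([0.5988, 0.0603]))
tank bot (-1.5147, array([0.4396, 0.1781]), array([0.4468, 0.0494]))
tray L (-3.093, array([ 0.6265, -0.1879]), array([ 0.4639, -0.1959]))
tray R (-3.099, array([ 0.6287, -0.2583]), array([ 0.4691, -0.2651]))
pegs (-3.0723, array([ 0.5882, -0.1525]), array([ 0.4982, -0.1587]))
tray h (-1.5194, array([ 0.6058, -0.194 ]), array([ 0.6089, -0.2532]))
tray h (-1.5096, array([ 0.4847, -0.2007]), array([ 0.4884, -0.2609]))
tray h (-1.5237, array([ 0.5478, -0.1946]), array([ 0.5508, -0.2568]))
(-0.025, 0.045, 0.04) [546. 267.]
(-0.025, -0.045, 0.04) [555. 368.]
(0, 0.1, 0.1) [580. 187.]
(0, -0.1, 0.1) [604. 423.]
(0, 0.1, 0) [560. 215.]
(0, -0.1, 0) [581. 432.]
```

Converted, -0.03 m is -1.5, -0.01 m is -0.5, 0.1743 rad is 1.743.

Call:
{"method": "steer_hand", "body": {"motion": "0.8,-1.5,0,0,0,0,1;0.8,-3.5,-0.5,0,0,0,1.743;0.8,-5,-0.78,0,0,0,1.743;0.8,-6,-0.78,0,0,0,1.743;0.8,-6.35,-0.78,0,0,0,1.743;0.8,-6.35,-0.78,0,0,0,1.743"}}

```text
clock: 15.4
tool_pos: [0.5217, 0.2261, 0.241]
eef_rot: [0.685, 0.728, -0.001, -0.0]
contact_force: [0.0, -0.2, -0.3]
opening: 0.8
finger_force: 0.0
```

```bash
python3 -c "
from h import *
go((*fromH(-.345,-.003),.03),HY+np.pi/2)"
```

```text
t 15.4 now [0.5217 0.2261 0.241 ] shift [ 0.0017 -0.0078  0.2111] turn [-0.0019  0.0013 -0.0068]
```

Converted, 0.21 m is 10.5, 0.202 m is 10.1, -0.007 rad is -0.07.

Call:
{"method": "steer_hand", "body": {"motion": "0.8,0,-0.4,1.5,0,0,-0.07;0.8,0,-0.4,3,0,0,-0.07;0.8,0,-0.4,4.75,0,0,-0.07;0.8,0,-0.4,6.5,0,0,-0.07;0.8,0,-0.4,8,0,0,-0.07;0.8,0,-0.4,9.25,0,0,-0.07;0.8,0,-0.4,10.1,0,0,-0.07;0.8,0,-0.4,10.5,0,0,-0.07;0.8,0,-0.4,10.5,0,0,-0.07"}}

```text
clock: 16.3
tool_pos: [0.5128, 0.2286, 0.0304]
eef_rot: [0.682, 0.732, -0.001, -0.001]
contact_force: [-0.2, -0.0, 0.4]
opening: 0.799
finger_force: 0.0
```

```bash
python3 -c "
from h import *
go((*fromH(-.311,-.003),.03),HY+np.pi/2)
go((*fromH(-.171,.003),.03),HY+np.pi/2)"
```

```text
t 16.3 now [0.5128 0.2286 0.0304] shift [-0.0357  0.0004  0.0004] turn [-0.0023 -0.0002  0.0036]
t 16.3 now [0.5128 0.2286 0.0304] shift [-0.1757  0.0059  0.0004] turn [-0.0023 -0.0002  0.0036]
```

Careful with the scale: shifts go in units of 20 mm and turns go in units of 0.1 rad. That gives: -0.128 m is -6.4, -0.114 m is -5.7, 0.003 rad is 0.03.

Call:
{"method": "steer_hand", "body": {"motion": "0.8,-0.75,0.02,0,0,0,0.03;0.8,-1.4,0.02,0,0,0,0.03;0.8,-1.8,0.02,0,0,0,0.03;0.8,-2.3,0.05,0,0,0,0.03;0.8,-2.9,0.075,0,0,0,0.03;0.8,-3.6,0.1,0,0,0,0.03;0.8,-4.3,0.125,0,0,0,0.03;0.8,-5,0.15,0,0,0,0.03;0.8,-5.7,0.175,0,0,0,0.03;0.8,-6.4,0.2,0,0,0,0.03"}}

```text
clock: 17.3
tool_pos: [0.5273, 0.1017, 0.0325]
eef_rot: [0.683, 0.731, 0.002, -0.0]
contact_force: [-0.5, 5.3, 3.9]
opening: 0.797
finger_force: 2.9
```

Call:
{"method": "steer_hand", "body": {"motion": "0.8,-0.7,0.025,0,0,0,0;0.8,-1.4,0.05,0,0,0,0;0.8,-2.05,0.075,0,0,0,0;0.8,-2.4,0.1,0,0,0,0;0.8,-2.4,0.1,0,0,0,0"}}

```text
clock: 17.8
tool_pos: [0.5322, 0.0514, 0.0321]
eef_rot: [0.684, 0.73, 0.0, 0.0]
contact_force: [0.6, 1.1, 0.0]
opening: 0.798
finger_force: 0.0
```

Call:
{"method": "steer_hand", "body": {"motion": "0.8,1.5,0,0,0,0,0;0.8,3.5,0,0,0,0,0;0.8,5.5,0,-1,0,0,0;0.8,7.5,0,-3,0,0,0;0.8,9.5,0,-5,0,0,0;0.8,11.5,0,-7,0,0,0;0.8,13.5,0,-9,0,0,0;0.8,14.5,0,-10.5,0,0,0;0.8,14.5,0,-10.5,0,0,0"}}

```text
clock: 18.7
tool_pos: [0.5132, 0.3476, 0.2459]
eef_rot: [0.681, 0.732, 0.005, -0.0]
contact_force: [-0.3, 0.3, -0.7]
opening: 0.8
finger_force: 0.0
```

```bash
python3 -c "
from h import *
tank()
im=snapshot('top');cv2.imwrite('pics/a6.png',cv2.resize(im[140:280,290:450,::-1],None,fx=4.2,fy=4.2,interpolation=cv2.INTER_CUBIC))"
```

```text
white [ 0.5349 -0.0089  0.1428  0.0883 -1.5065]
tank world [ 0.536  -0.0261 -1.5065] H [-0.0909  0.0024] -0.0032
```

View pics/a6.png

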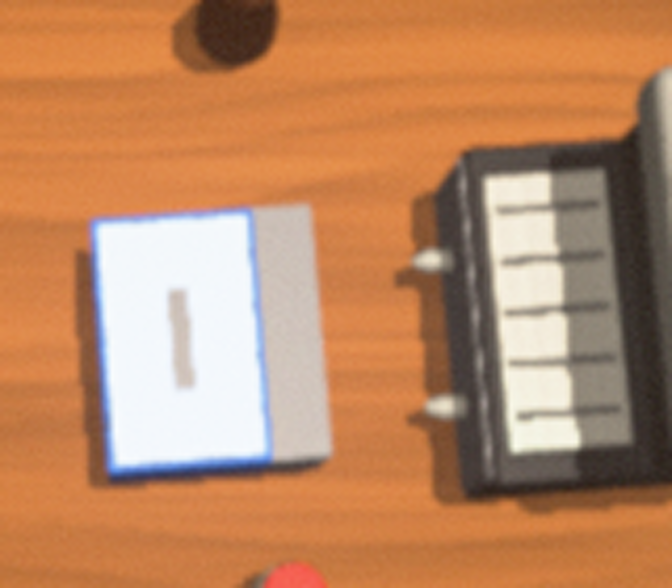

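Tank corners at crop (93,217), (310,204), (330,460), (109,472), and peg tips at (413,263), (425,408). I'll work out the lateral error relative to the pegs.

```bash
python3 - <<'E'
from h import *
T=lambda X,Y:np.array([290+(X+.5)/4.2-.5,140+(Y+.5)/4.2-.5])
c=np.array([ray('top',T(*p),.081)[:2] for p in((93,217),(310,204),(330,460),(109,472))])
p=np.array([ray('top',T(*q),.04)[:2] for q in((413,263),(425,408))])
print(c.round(4).tolist(),c.mean(0),p.round(4).tolist())
a=lambda d:np.arctan2(d[1],d[0])
print('yaws',a(c[3]-c[0])+np.pi/2,a(c[2]-c[1])+np.pi/2,a(c[1]-c[0]),a(c[2]-c[3]),'pegs',a(p[1]-p[0])+np.pi/2)
for y in(-1.503,-1.518):
    e=np.array([-np.sin(y),np.cos(y)]);print('lateral tank-pegs',(c.mean(0)-p.mean(0))@e, 'tank axes H',toH(c.mean(0)))
go((*fromH(-.195,.002),.24),HY-.004+np.pi/2)
E
```

```text
[[0.6076, 0.0415], [0.6146, -0.0866], [0.4628, -0.095], [0.457, 0.0333]] [ 0.53551225 -0.02669528] [[0.5869, -0.1534], [0.4977, -0.1581]]
yaws -1.5168362908094157 -1.515765702948034 -1.516436007312505 -1.5251062109038995 pegs -1.517526562182176
lateral tank-pegs 0.0019840279159039726 tank axes H [-0.09038154  0.00191239]
lateral tank-pegs 4.5939470209226124e-05 tank axes H [-0.09038154  0.00191239]
t 18.8 now [0.5129 0.3433 0.2428] shift [-0.266  -0.0025  0.0024] turn [ 0.0027 -0.0015  0.0047]
```

Converted, -0.266 m is -13.3, -0.255 m is -12.75.

Call:
{"method": "steer_hand", "body": {"motion": "0.8,-2,0,0,0,0,0;0.8,-4,0,0,0,0,0;0.8,-6,0,0,0,0,0;0.8,-8,0,0,0,0,0;0.8,-10,0,1,0,0,0;0.8,-11.5,-0.1,2.5,0,0,0;0.8,-12.75,-0.1,4.25,0,0,0;0.8,-13.3,-0.1,6,0,0,0;0.8,-13.3,-0.1,7.5,0,0,0;0.8,-13.3,-0.1,9,0,0,0"}}

```text
clock: 19.8
tool_pos: [0.5257, 0.0724, 0.0589]
eef_rot: [0.685, 0.729, -0.003, -0.001]
contact_force: [-0.5, 0.4, -0.5]
opening: 0.801
finger_force: 0.0
```

Call:
{"method": "steer_hand", "body": {"motion": "0.8,0,0,1,0,0,0;0.8,0,0,1.5,0,0,0;0.8,0,0,1.65,0,0,0;0.8,0,0,1.65,0,0,0"}}

```text
clock: 20.2
tool_pos: [0.5276, 0.0754, 0.0283]
eef_rot: [0.684, 0.73, -0.001, -0.0]
contact_force: [0.7, 0.8, 0.7]
opening: 0.797
finger_force: 0.0
```

```bash
python3 -c "
from h import *
go((*fromH(-.195,.002),.03),HY-.01+np.pi/2)
go((*fromH(-.165,.0018),.03),HY-.01+np.pi/2)
go((*fromH(-.075,.001),.03),HY-.01+np.pi/2)"
```

```text
t 20.2 now [0.5276 0.0754 0.0283] shift [ 0.0022  0.001  -0.0017] turn [-0.0012  0.0007  0.0077]
t 20.2 now [0.5276 0.0754 0.0283] shift [-0.0278  0.0009 -0.0017] turn [-0.0012  0.0007  0.0077]
t 20.2 now [0.5276 0.0754 0.0283] shift [-0.1178  0.0003 -0.0016] turn [-0.0012  0.0007  0.0077]
```

Converted, -0.084 m is -4.2, -0.078 m is -3.9, 0.008 rad is 0.08.

Call:
{"method": "steer_hand", "body": {"motion": "0.8,-0.6,0.05,-0.1,0,0,0.08;0.8,-1.1,0.05,-0.1,0,0,0.08;0.8,-1.5,0.05,-0.1,0,0,0.08;0.8,-1.9,0.05,-0.1,0,0,0.08;0.8,-2.3,0.05,-0.1,0,0,0.08;0.8,-2.7,0.05,-0.1,0,0,0.08;0.8,-3.1,0.05,-0.1,0,0,0.08;0.8,-3.5,0.05,-0.1,0,0,0.08;0.8,-3.9,0.05,-0.1,0,0,0.08;0.8,-4.2,0.05,-0.1,0,0,0.08"}}

```text
clock: 21.2
tool_pos: [0.5357, -0.0056, 0.0316]
eef_rot: [0.686, 0.728, 0.002, -0.0]
contact_force: [-1.0, 7.0, 5.4]
opening: 0.797
finger_force: 3.6
```

Call:
{"method": "steer_hand", "body": {"motion": "0.8,-0.25,0,0,0,0,0;0.8,-0.5,0,0,0,0,0;0.8,-0.7,0,0,0,0,0;0.8,-0.9,0,0,0,0,0;0.8,-1.1,0,0,0,0,0;0.8,-1.25,0,0,0,0,0;0.8,-1.25,0,0,0,0,0"}}

```text
clock: 21.9
tool_pos: [0.5371, -0.031, 0.0316]
eef_rot: [0.686, 0.728, 0.002, 0.0]
contact_force: [-0.2, 3.9, 3.8]
opening: 0.805
finger_force: 2.4
```

```bash
python3 -c "
from h import *
print(toH(r.get_state()['tool_pos']))"
```

```text
[-0.08597676  0.00322321]
```

Converted, -0.008 m is -0.4, -0.006 m is -0.3.

Call:
{"method": "steer_hand", "body": {"motion": "0.8,-0.15,0,0,0,0,0;0.8,-0.3,0,0,0,0,0;0.8,-0.4,0,0,0,0,0;0.8,-0.4,0,0,0,0,0"}}

```text
clock: 22.3
tool_pos: [0.5374, -0.038, 0.0315]
eef_rot: [0.685, 0.728, 0.002, -0.001]
contact_force: [-0.7, 6.5, 5.9]
opening: 0.8
finger_force: 3.5
```

Call:
{"method": "steer_hand", "body": {"motion": "0.8,-0.1,0,0,0,0,0;0.8,-0.2,0,0,0,0,0;0.8,-0.2,0,0,0,0,0"}}

```text
clock: 22.6
tool_pos: [0.5372, -0.0379, 0.0315]
eef_rot: [0.685, 0.729, 0.003, -0.003]
contact_force: [-1.9, 15.0, 7.2]
opening: 0.798
finger_force: 7.5
```

```bash
python3 -c "
from h import *
print(toH(r.get_state()['tool_pos']))"
```

```text
[-0.07911133  0.00285153]
```

Call:
{"method": "steer_hand", "body": {"motion": "0.8,-0.1,0,0,0,0,0;0.8,-0.2,0,0,0,0,0;0.8,-0.2,0,0,0,0,0;0.8,-0.2,0,0,0,0,0"}}

```text
clock: 23.0
tool_pos: [0.5371, -0.0377, 0.0315]
eef_rot: [0.684, 0.729, 0.005, -0.005]
contact_force: [-1.4, 22.9, 9.7]
opening: 0.803
finger_force: 11.6
```

Call:
{"method": "steer_hand", "body": {"motion": "0.8,0.2,0,0,0,0,0;0.8,1,0,0,0,0,0;0.8,2.5,0,0,0,0,0;0.8,4,0,-1.5,0,0,0;0.8,5.5,0,-3.5,0,0,0;0.8,7.5,0,-5.5,0,0,0;0.8,9.5,0,-7.5,0,0,0;0.8,11.5,0,-9.5,0,0,0;0.8,13.5,0,-10.5,0,0,0;0.8,15,0,-10.5,0,0,0"}}

```text
clock: 24.0
tool_pos: [0.5215, 0.252, 0.2445]
eef_rot: [0.687, 0.727, 0.003, 0.001]
contact_force: [0.7, 0.6, 0.3]
opening: 0.803
finger_force: 0.0
```

Call:
{"method": "steer_hand", "body": {"motion": "0.8,2,0,0,0,0,0;0.8,3.5,0,0,0,0,0;0.8,3.5,0,0,0,0,0"}}

```text
clock: 24.3
tool_pos: [0.5142, 0.3263, 0.2406]
eef_rot: [0.684, 0.73, 0.001, -0.001]
contact_force: [0.0, -0.3, -0.4]
opening: 0.799
finger_force: 0.0
```

```bash
python3 - <<'E'
from h import *
tank()
im=snapshot('top')
# gap: profile along machine x just above/below, print rows across front/face at tank top level
for b in(-.06,0,.06):
    L=[]
    for a in np.arange(.03,.09,.003):
        u=proj('top',[*fromH(a,b),.081])[0];L.append(tuple(int(v) for v in cv2.getRectSubPix(im,(1,1),tuple(map(float,u)))[0,0]))
    print(b,L)
E
```

```text
white [ 0.5404 -0.0986  0.1429  0.0892 -1.5088]
tank world [ 0.5415 -0.1158 -1.5088] H [-0.0011  0.0019] -0.0055
-0.06 [(196, 193, 206), (212, 198, 189), (209, 198, 189), (211, 200, 191), (210, 200, 191), (208, 197, 189), (209, 198, 189), (209, 198, 189), (208, 196, 188), (194, 183, 175), (141, 132, 128), (111, 105, 101), (112, 104, 102), (91, 87, 83), (99, 91, 87), (121, 116, 108), (195, 192, 175), (236, 234, 217), (212, 209, 191), (189, 184, 167)]
0 [(184, 190, 209), (205, 196, 190), (207, 196, 187), (206, 196, 185), (205, 196, 186), (205, 195, 186), (206, 195, 186), (207, 194, 187), (205, 193, 185), (194, 183, 175), (146, 137, 133), (118, 112, 108), (133, 127, 122), (94, 90, 86), (91, 84, 81), (109, 101, 95), (173, 164, 148), (235, 227, 205), (229, 219, 200), (222, 211, 192)]
0.06 [(174, 182, 211), (199, 191, 186), (203, 193, 184), (202, 192, 185), (201, 191, 183), (202, 191, 183), (202, 191, 183), (202, 191, 182), (203, 191, 182), (200, 188, 181), (166, 156, 150), (116, 108, 105), (123, 114, 109), (99, 92, 87), (85, 78, 73), (105, 97, 92), (165, 156, 141), (229, 218, 199), (239, 232, 214), (234, 225, 204)]
```

The tank reads (-1, +2) mm from home and 0.006 rad off square. No worktop shows between it and the face, and it stopped hard at 23 N. The mug is released and the arm is clear, so I'll hand in.

```bash
python3 -c "
from plant import r, order, snapshot, camera_params
print(order.finish_job())"
```

```text
the job is handed in; nothing more can be done
None
```

The job is handed in; the judge gave no verdict. The mug stands released on the coaster, and the tank measured about 1 mm from home, 2 mm sideways and 0.006 rad off square on the pegs. I did not re-measure the bystanders at the end.

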